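Serve a foil chocolate ball with the tongs

TASK

At the sweets counter, first push the empty open gift carton along the counter until its side sits flush against the end of the wooden sales tray, so that nothing can drop between them. Then pick up the kitchen tongs, close them on the round foil-wrapped chocolate ball in the tray, lift it out and hold it still above the open carton, clear of its rim: finish holding it there in the tongs, do not let go. The sweets are food, so never touch the ball with the gripper itself, and leave the other two sweets and everything else on the counter where they stand.

Things in the scene. Friction and masses are not known exactly. Their poses are not given: they have to be found in the camera images.
- tray: dark wooden board 120 (x) x 250 (y) x 18 mm high, fixed to the counter; origin: centre of underside; three round seats 22 mm across and 10 mm deep in its top, on the centre line at y = -80, 0, +80 mm. Its right end face is at y = -125 mm of its frame; the carton goes against that face
- carton: open-topped empty box of stiff board, outside 130 (x) x 110 (y) x 45 mm high, walls 4 mm, about 0.22 kg, slides on the counter; origin: centre of underside. It starts 30 to 60 mm off the tray's right end and slightly turned; its +y side faces the tray
- carton_near (a point): point on the carton's outer +y side (the one facing the tray), 60 mm from the middle towards its -x end, 22.5 mm above the underside; frame as the carton's
- carton_far (a point): the same on that side, 60 mm from the middle towards its +x end
- choc_ball_center (a point): centre of the chocolate ball: silver foil, 40 mm across, about 44 g; it sits loosely in one of the three seats, its centre about 16.5 mm above the tray's top (35 mm above the counter)
- choc_ball: the chocolate ball itself; its frame turns as it rolls (origin on its surface): use its centre
- choc_tree: silver foil chocolate in the shape of a tiered tree, 42 mm across, 59 mm tall, standing over another seat; bystander; origin: centre of underside
- choc_bell: silver foil chocolate bell, 43 mm across, 44 mm tall, standing over another seat; bystander; origin: centre of underside
- tongs: steel kitchen tongs lying flat, 245 mm long, 84 g, balanced about the origin; the arms spread sideways. Origin: on the centre line at the place to grip, level with the underside; x along the centre line to the tips, z up. Rear bracket with two hinge pins at x = -92 mm, tips end at x = 120 mm. At the origin the arms measure 60 mm over their outsides open (as they lie), 46 mm closed on the ball
- tongs_mouth (a point): where the ball is best held: on the centre line between the tip paddles, 98 mm ahead of the tongs' origin and 10 mm above the underside (it goes with the rear bracket, axes as the tongs')
- tongs_left: the arm on the tongs' +y side, 3 mm thick and 14 mm tall (3 to 17 mm above the underside); origin on its hinge pin, at underside level, x along the arm: turned 0.075 rad outwards when open, parallel to the centre line when closed on the ball. A spring holds them open: squeezing at the tongs' origin takes 7 N at first, 10 N at the ball; half of any further grip reaches the ball
- tongs_right: the arm on the tongs' -y side; the two always move together, mirrored. Each ends in a flat paddle 34 mm long and 20 mm tall (x = 81 to 115 mm of the tongs, 0 to 20 mm above the underside) with a 3 mm turned-in lip ahead of it; the paddles' inner faces are about 67 mm apart when open, 39 mm when the arms are parallel
- glass_tree: a solid silvered glass ornament tree, three tiers, 68 mm across the foot, 132 mm tall; bystander behind the tray; origin: centre of underside
- spray_can: a closed spray can, 54 mm across, 170 mm tall, standing; bystander on the right; origin: centre of underside
- ribbon_spool: a small spool of ribbon lying flat, 52 mm across, 18 mm high; bystander near the robot; origin: centre of underside
- gift_box: a closed grey gift box 90 x 70 x 60 mm; bystander on the right; origin: centre of underside
- bauble_drum: a clear closed drum of silver baubles, 102 mm across, 104 mm tall; bystander behind the tray; origin: centre of underside
Not all that is in view belongs to the job. There is more than one size of the carton; the one meant has the size given above.

How it is judged (in metres and radians):
On the way, in this order (a step that is already met when the one before it is completed fails the run):
1. the carton's side is flush against the tray's right end (y of each of carton_near, carton_far in the frame of tray above -0.13 m and x of carton in the frame of tray between -0.05 and 0.05 m and angle between carton's own z axis and vertical below 0.1 rad), for 0.2 s.
2. the ball is gripped between the tongs' arms and lifted out of the tray, carton still flush (all of step 1 and contact force between each of tongs_left, tongs_right and choc_ball above 1.5 N and contact force between the fingers and tongs above 1 N and contact force between the fingers and choc_ball below 0.1 N and contact force between each of carton, tray and choc_ball below 0.05 N and height (world z) of choc_ball_center above 0.06 m), for 0.2 s.
At the end, for the whole second after the job is handed in: Both tongs arms, held in the gripper, press on the ball (over 1.5 N each) and nothing else touches it; it is still, its centre over the carton opening (50 mm in x, 45 mm in y of the middle) and 75 mm or more above the counter; both ends of the carton side are within 5 mm of the tray end (all of step 1 and contact force between each of tongs_left, tongs_right and choc_ball above 1.5 N and contact force between the fingers and tongs above 1 N and contact force between the fingers and choc_ball below 0.1 N and contact force between each of carton, tray and choc_ball below 0.05 N and height (world z) of choc_ball_center above 0.075 m and x of choc_ball_center in the frame of carton between -0.05 and 0.05 m and y of choc_ball_center in the frame of carton between -0.045 and 0.045 m and linear speed of each of choc_ball, carton below 0.03 m/s); the arm keeps its last pose, push and grip.
It fails at once if the robot itself touches the chocolate ball (contact force between any of the fingers, the arm and choc_ball above 0.2 N).
It fails at once if another sweet is shifted by more than 15 mm or knocked over (distance of any of choc_tree, choc_bell from where it was at the start of the episode above 0.015 m or angle between any of choc_tree, choc_bell's own z axis and vertical above 0.4 rad).
It fails at once if a bystander is pushed more than 20 mm or knocked over (distance of any of glass_tree, spray_can, ribbon_spool, gift_box, bauble_drum from where it was at the start of the episode above 0.02 m or angle between any of glass_tree, spray_can, ribbon_spool, gift_box, bauble_drum's own z axis and vertical above 0.4 rad).
It also fails if it takes over 51 s, if anything falls off the work surface, if the arm or the gripper's body presses on something with over 40 N, if the wrist force passes 120 N, or if a joint passes its speed limit or range.

ROBOT

A 6-joint arm with a two-finger parallel gripper is mounted at the origin on the work surface. World frame = base frame: x ahead of the robot, y to its left, z up, the work surface at z = 0. Lengths are in mm, angles in degrees, forces in N, time in s.
With the tool pointing down it reaches from about 325 to 875 mm from the base axis. Payload 4.4 kg.
Tool frame: the origin (TCP) lies at the very end of the fingers, on their centre line; the grasp point (between the pads) lies 19 mm behind it (grip_depth is the distance from the TCP to the grasp point, in mm); z points along the fingers, y is the line along which they close (so a half turn about z gives the same grasp; the last joint's range is limited). The gripper opens to 85 mm and grips with 20 to 120 N. Pads are 22 mm wide; open, the fingers measure 114 mm over their backs; the gripper's body (76 mm by 85 mm) begins 54 mm behind the grasp point. The pads swing forward as they close: fully open they stand 13 mm farther back than shut.
Start: joints at [-72.966, 11.837, 88.321, -0, 79.842, -8.623], TCP at [248.954, -518.314, 231.282] pointing down, gripper open.
Joint ranges: [-156.59, 156.59], [-49.26, 127.26], [12.9, 141.05], [-63.56, 243.56], [4.71, 150.69], [-161.64, 161.64]. Speed limits (degrees/s): [159.86, 159.86, 180, 180, 180, 180].

INTERFACE

Orientations are given as [roll, pitch, yaw] about the fixed x, y, z axes, in that order (R = Rz(yaw) Ry(pitch) Rx(roll)).
In Python, from plant import * gives the robot as it stands. Calls block until the motion is done:
- move_pose(position, orientation): joint-space move of the TCP to a pose.
- move_straight(position, orientation=None, max_speed=150, force_limit=None): straight line of the TCP; orientation=None keeps the orientation; max_speed is the mean speed in mm/s. With force_limit (N) it stops when the force on the tool has changed by that much, and returns True; else False.
- movej(angles): joint-space move.
- release() and grasp(f_grip=None): open the fingers fully, or close them until they stop; f_grip is the grip in N (None keeps the last).
- hold(seconds).
- inverse_kinematics(position, orientation): joint angles nearest the present ones, or None.
- get_obs(): the state.
- grab_frame(name): name is "side" or "top" or "wrist"; returns the picture (420x560x3 uint8, blue, green, red); there is no depth.
- camera_params(name): a dict with "mtx" (3x3 intrinsics, pixels), "rvec" (rotation vector, rad) and "tvec" (3), from world to camera coordinates, as OpenCV has them; the wrist camera has in their place "T_tool_cam" (4x4, takes a point from camera to tool coordinates, whose origin is the TCP and whose axes are the flange's). Camera axes: x right, y down, z forward; pixel columns grow to the right and rows downward; lengths in mm; the calibration is good to about 2 mm. A picture is of the moment at which its call begins: read the wrist's pose just before it. camera_params takes no time and is no camera call.
A pose or a line that the arm cannot do raises MotionError and nothing moves.
- sign_off(): hands the job in; it is judged then, once.
The state is a dict: "clock": time; "q": joint angles; "qd": joint speeds; "effort": joint torques, N m; "position": TCP position; "ee_rot": TCP orientation; "wrist_force": force on the tool from outside, world axes, zero at the start; "moment": the same for the moment, N m; "opening": finger opening in mm; "finger_force": force on a finger pad.
Only numpy, scipy, OpenCV 4.12 (cv2) and the standard library are available. Lean on these libraries where they do the work, as an engineer would, in place of code of your own. Each camera call takes 0.05 s, during which the arm holds its last target. There are 200 camera calls.

## Working session

There is one attempt and no reset: what is moved stays moved. The work goes in short steps, each a Python script; the robot and the scene stay as the last script left them, time stands still between calls to the robot, and variables do not carry over. Pictures are saved under pics/ and viewed, at most 10 in all, crops included, and the job is handed in when it is done.

```bash
ls; mkdir -p pics
cat > h.py <<'E'
from plant import *
import numpy as np, cv2
def ray(name,uv,obs=None):
    c=camera_params(name); K=np.array(c["mtx"],float)
    d=np.linalg.inv(K)@np.array([uv[0],uv[1],1.0])
    R,_=cv2.Rodrigues(np.array(c["rvec"],float)); t=np.array(c["tvec"],float).ravel()
    return -R.T@t, R.T@d
def onplane(name,uv,z):
    o,d=ray(name,uv); return o+d*(z-o[2])/d[2]
def proj(name,P):
    c=camera_params(name)
    return cv2.projectPoints(np.array(P,float).reshape(-1,1,3),np.array(c["rvec"],float),np.array(c["tvec"],float),np.array(c["mtx"],float),None)[0].reshape(-1,2)
E
python3 - <<'E'
from h import *
for n in("top","side"):
    cv2.imwrite(f"pics/{n}0.png",cv2.resize(grab_frame(n),(784,588),interpolation=cv2.INTER_CUBIC))
    o,_=ray(n,(280,210)); print(n,o,camera_params(n)["mtx"])
print(get_obs())
E
```

```text
pics
top [ 307.34717556  -41.52977125 1296.23551315] [[462.54171515   0.         280.19918739]
 [  0.         462.54171515 215.48016381]
 [  0.           0.           1.        ]]
side [288.28153021 659.40279913 985.27351668] [[423.03974973   0.         268.90401606]
 [  0.         423.03974973 200.67029905]
 [  0.           0.           1.        ]]
{'clock': 0.1, 'q': array([-7.29664961e+01,  1.18802695e+01,  8.83961258e+01, -1.94803321e-03,
        7.98427025e+01, -8.62281267e+00]), 'qd': array([-0.0557891 , -0.06192473, -0.14292692, -0.01006616, -0.04405947,
       -0.11537622]), 'effort': array([-7.13588088e-04, -3.84097767e+01, -2.92548430e+01, -2.27096180e-04,
        4.83224838e-03, -1.66453102e-06]), 'position': array([ 248.73806086, -517.65594506,  230.23697686]), 'ee_rot': array([-1.79881961e+02, -1.59610824e-02,  2.56566457e+01]), 'wrist_force': array([0.17703077, 0.41275591, 0.24096896]), 'moment': array([ 0.00106244, -0.01107159,  0.05594565]), 'finger_force': 0.0, 'opening': 85.22270448721086}
```

View pics/top0.png

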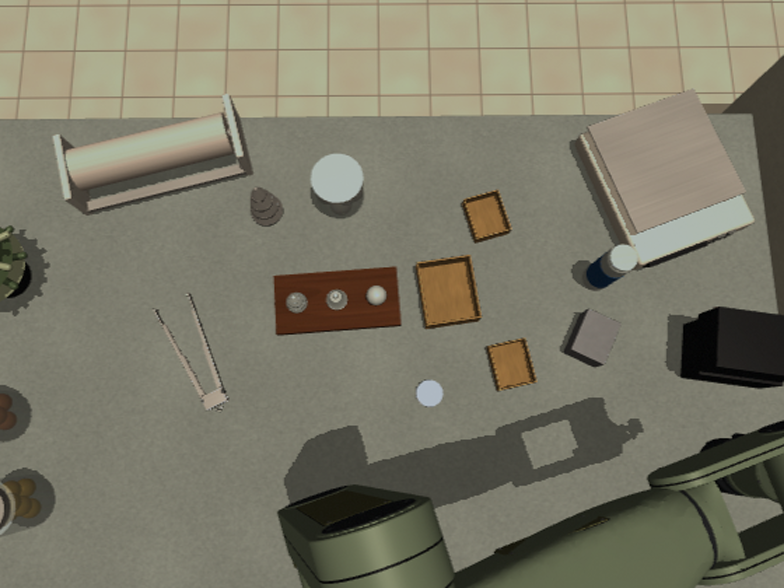

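View pics/side0.png

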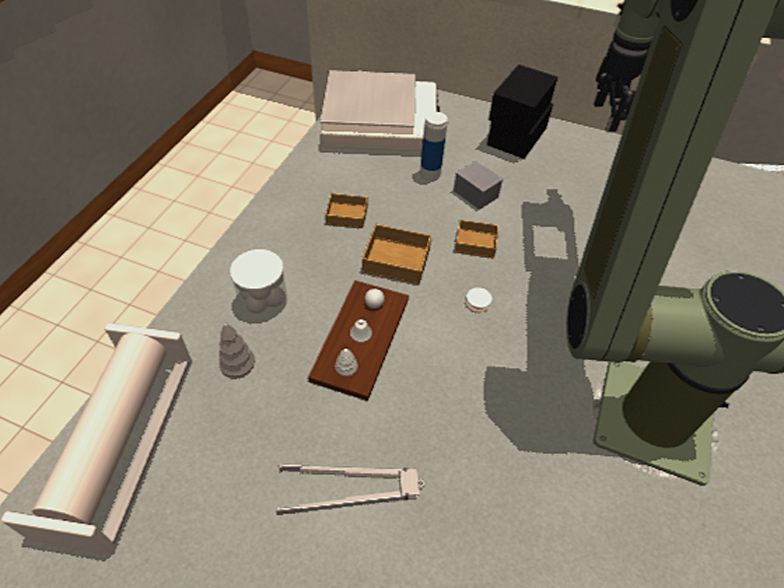

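The top view has +x up and +y left. The ball sits in the right seat at (376,295), with the bell in the middle and the tree at left. The large carton is at (448,291), between two small decoys at (487,216) and (511,364). The tongs lie at (155–225, 295–408), bracket towards the robot. Next I'll measure positions.

Run:
```python
from h import *
im=grab_frame("top"); hsv=cv2.cvtColor(im,cv2.COLOR_BGR2HSV)
def px(x,y): return im[int(y/1.4),int(x/1.4)],hsv[int(y/1.4),int(x/1.4)]
for n,p in dict(tray=(300,325),carton=(448,291),rim=(478,291),tongs=(214,400),arm=(205,340),counter=(250,450),ball=(376,295)).items(): print(n,*px(*p))
def blob(mask,x,y):
    n,l,s,c=cv2.connectedComponentsWithStats(mask.astype(np.uint8)); return (l==l[int(y/1.4),int(x/1.4)]).astype(np.uint8)
def rect(m,z):
    c=max(cv2.findContours(m,cv2.RETR_EXTERNAL,cv2.CHAIN_APPROX_NONE)[0],key=cv2.contourArea)
    P=np.array([onplane("top",q,z)[:2] for q in c[:,0,:]],np.float32); return cv2.minAreaRect(P)
H,S,V=[hsv[...,i].astype(int) for i in range(3)]
tr=blob((H<9)&(S>110),300,325); print("tray",rect(tr,18))
ca=blob((H>=9)&(H<25)&(S>110),448,291); print("carton",rect(ca,45), rect(ca,0))
for n,p,z in (("ball",(376,295),35),("bell",(337,299),20),("br",(215,400),15),("tipL",(157,310),10),("tipR",(188,294),10),("glass",(266,222),0),("can",(600,283),0),("spool",(430,393),18),("gift",(595,338),60),("drum",(338,178),104),("sm1",(487,216),0),("sm2",(511,364),0)):
    print(n,onplane("top",(p[0]/1.4,p[1]/1.4),z).round(0))
for q in [(400,150),]: print(inverse_kinematics([400,0,25],[180,0,90]),inverse_kinematics([340,0,25],[180,0,90]))
```

```text
tray [24 43 81] [ 10 179  81]
carton [ 60 105 143] [ 16 148 143]
rim [107 122 122] [ 30  31 122]
tongs [140 157 169] [ 18  44 169]
arm [134 146 147] [ 28  23 147]
counter [112 126 128] [ 26  32 128]
ball [184 184 174] [ 90  14 184]
tray ((622.2377319335938, -73.31744384765625), (1730.9893798828125, 1226.156494140625), 89.69683837890625)
carton ((571.1591186523438, -171.03759765625), (134.43284606933594, 111.74198913574219), 7.891425609588623) ((580.6469116210938, -175.69525146484375), (139.2676544189453, 115.7607421875), 7.891419410705566)
ball [566. -29.  35.]
bell [562.  50.  20.]
br [365. 287.  15.]
tipL [546. 411.  10.]
tipR [578. 351.  10.]
glass [732. 199.   0.]
can [ 593. -490.    0.]
spool [ 373. -133.   18.]
gift [ 471. -451.   60.]
drum [785.  42. 104.]
sm1 [ 740. -263.   -0.]
sm2 [ 429. -298.    0.]
[-1.24448629e+01  8.42162478e+00  1.21325201e+02 -2.54444375e-14
  5.02531745e+01 -1.24448629e+01] [-1.46864634e+01  1.35941798e+00  1.29240169e+02 -2.54444375e-14
  4.94004127e+01 -1.46864634e+01]
```

```bash
cat >> h.py <<'E'
def blob(mask,x,y):
    n,l,s,c=cv2.connectedComponentsWithStats(mask.astype(np.uint8)); return (l==l[int(y/1.4),int(x/1.4)]).astype(np.uint8)
def rect(m,z,name="top"):
    c=max(cv2.findContours(m,cv2.RETR_EXTERNAL,cv2.CHAIN_APPROX_NONE)[0],key=cv2.contourArea)
    P=np.array([onplane(name,q,z)[:2] for q in c[:,0,:]],np.float32); return cv2.minAreaRect(P)
E
python3 - <<'E'
from h import *
im=grab_frame("top"); hsv=cv2.cvtColor(im,cv2.COLOR_BGR2HSV)
H,S,V=[hsv[...,i].astype(int) for i in range(3)]
tr=blob((H<14)&(S>140)&(V<115),300,325); print("tray",tr.sum(),rect(tr,18))
# tongs in the top view: brighter than counter
roi=np.zeros(H.shape,bool); roi[200:300,100:168]=1
n,l,s,c=cv2.connectedComponentsWithStats(((V>138)&roi).astype(np.uint8))
print(s[1:][s[1:,4]>15])
m=np.isin(l,1+np.flatnonzero(s[1:,4]>15)).astype(np.uint8)
ys,xs=np.nonzero(m); P=np.array([onplane("top",(x,y),15)[:2] for x,y in zip(xs,ys)],np.float32)
print("tongs",cv2.minAreaRect(P)); 
k=get_obs()["position"]
E
```

```text
tray 3091 ((560.8671264648438, 51.660888671875), (119.95088195800781, 246.11056518554688), 3.730778455734253)
[[116 220  47  73 521]]
tongs ((443.0343322753906, 328.751953125), (199.54116821289062, 69.03934478759766), 23.949007034301758)
```

```bash
cat >> h.py <<'E'
TC=np.array([560.9,51.7]); TY=3.6
def tw(x,y,z):
    a=np.radians(TY); return [TC[0]+x*np.cos(a)-y*np.sin(a),TC[1]+x*np.sin(a)+y*np.cos(a),z]
E
python3 - <<'E'
from h import *
o0=get_obs()
for yw in (90+TY,TY-90): 
    print(yw,inverse_kinematics(tw(-2,-325,100),[180,0,yw]))
yw=90+TY if inverse_kinematics(tw(-2,-325,100),[180,0,90+TY]) is not None else TY-90
O=[180,0,yw]
move_pose(tw(-2,-325,110),O); move_straight(tw(-2,-325,6),max_speed=150)
print(get_obs()["clock"],get_obs()["position"])
hit=move_straight(tw(-2,-258,6),max_speed=50,force_limit=12); print(hit,get_obs()["position"],get_obs()["wrist_force"])
hit=move_straight(tw(-2,-228,6),max_speed=25,force_limit=12)
o=get_obs(); print(hit,o["position"],o["wrist_force"],o["clock"], tw(-2,-246,6))
cv2.imwrite("pics/top1.png",cv2.resize(grab_frame("top")[150:300,150:350],(800,600),interpolation=cv2.INTER_CUBIC))
E
```

```text
93.6 [-32.95130891  26.83928055  84.931326     0.          68.22939345
 -36.55130891]
-86.4 [-3.29513089e+01  2.68392806e+01  8.49313260e+01 -2.54444375e-14
  6.82293935e+01  1.43448691e+02]
2.625 [ 580.11646577 -273.60203117    7.05093272]
False [ 575.16871993 -206.09676819    6.02907094] [ 0.73291933 -0.06965868  0.40088146]
True [ 574.64370159 -192.78175555    6.51687136] [ 0.93677049 -0.84423242  0.66640398] 4.8333 [np.float64(574.3504143473546), np.float64(-193.94015623241341), 6]
```

View pics/top1.png

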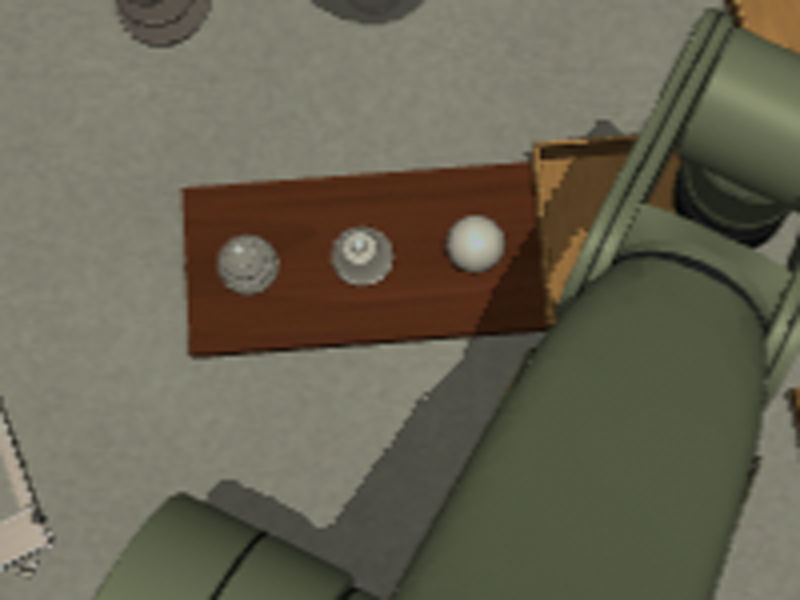

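The crop shows the carton's side lying against the tray end, around (545,150)–(550,325), with no visible gap. I'll retract and look at the tongs from above with the wrist camera.

```bash
cat >> h.py <<'E'
from scipy.spatial.transform import Rotation as Rn
def wray(uv,o):
    c=camera_params("wrist"); T=np.eye(4); T[:3,:3]=Rn.from_euler("xyz",o["ee_rot"],degrees=True).as_matrix(); T[:3,3]=o["position"]
    M=T@np.array(c["T_tool_cam"],float); d=M[:3,:3]@np.linalg.inv(np.array(c["mtx"],float))@np.array([uv[0],uv[1],1.0]); return M[:3,3],d
def wplane(uv,o,z):
    p,d=wray(uv,o); return p+d*(z-p[2])/d[2]
E
python3 - <<'E'
from h import *
print(np.round(camera_params("wrist")["T_tool_cam"],3),camera_params("wrist")["mtx"])
O=[180,0,90+TY]
move_straight(tw(-2,-262,8),O,max_speed=80); move_straight(tw(-2,-262,200),max_speed=300)
T=np.array([443,329.]); O=[180,0,24]
M=np.array(camera_params("wrist")["T_tool_cam"],float)
R=Rn.from_euler("xyz",O,degrees=True).as_matrix()
z=190; h=z-10
c=R@M[:3,3]; d=R@M[:3,2]; aim=c+d*((-h-c[2])/d[2]); print(aim)
p=[T[0]-25-aim[0],T[1]-12-aim[1],z]; print(p,inverse_kinematics(p,O))
move_pose(p,O); hold(0.2); o=get_obs(); im=grab_frame("wrist"); cv2.imwrite("pics/w0.png",im); cv2.imwrite("pics/w0v.png",cv2.resize(im,(784,588)))
np.save("w0.npy",np.r_[o["position"],o["ee_rot"]]); print(o["clock"],o["position"],o["ee_rot"])
E
```

```text
[[-0.0000e+00 -9.4800e-01 -3.1800e-01  8.2227e+01]
 [ 1.0000e+00 -0.0000e+00 -1.0000e-03  5.6100e-01]
 [ 0.0000e+00 -3.1800e-01  9.4800e-01 -1.4217e+02]
 [ 0.0000e+00  0.0000e+00  0.0000e+00  1.0000e+00]] [[314.13946518   0.         279.51142791]
 [  0.         314.13946518 207.1211381 ]
 [  0.           0.           1.        ]]
[ -23.33390009  -10.8042189  -180.        ]
[np.float64(441.3339000892568), np.float64(327.80421889765347), 190] [ 2.75823804e+01  1.09342047e+01  9.44716367e+01 -2.54444375e-14
  7.45941586e+01  9.35823804e+01]
8.2417 [441.82382664 327.3244883  190.01715   ] [ 1.79996421e+02 -6.17195276e-03  2.39425095e+01]
```

View pics/w0v.png

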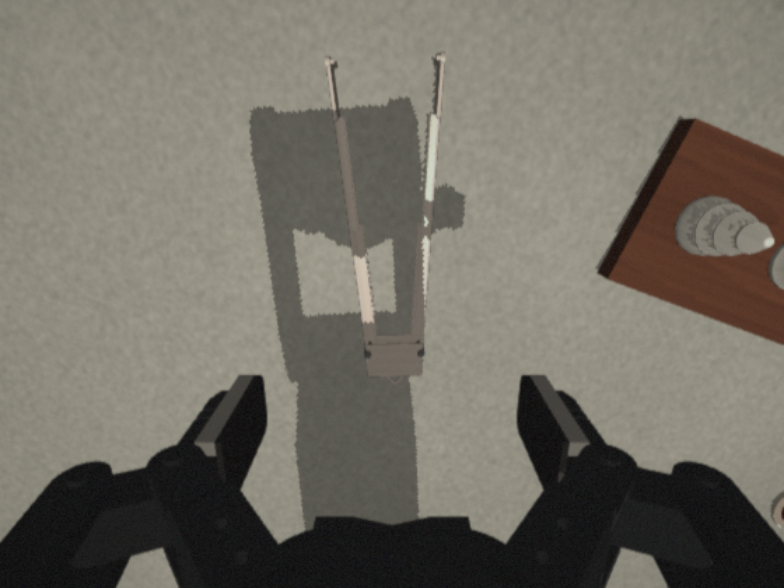

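The wrist view shows the tongs open. The tips are at about (331,60) and (440,56), the hinge pins at about (369,351) and (421,351), and the bracket spans rows 336–378. The bracket is no wider than the arms at the pins.

Run:
```python
from h import *
a=np.load("w0.npy"); o=dict(position=a[:3],ee_rot=a[3:])
g=lambda u,v,z:wplane((u/1.4,v/1.4),o,z)[:2]
tl,tr=g(331,62,20),g(440,57,20); hl,hr=g(369,351,18),g(421,351,18)
bl,br=g(366,338,20),g(424,338,20); b2,b3=g(371,378,20),g(421,377,20)
print("tips",tl,tr,np.linalg.norm(tl-tr),"pins",hl,hr,np.linalg.norm(hl-hr))
m=(tl+tr)/2-(hl+hr)/2; yaw=np.degrees(np.arctan2(m[1],m[0])); print("yaw",yaw,"len",np.linalg.norm(m))
u=np.array([np.cos(np.radians(yaw)),np.sin(np.radians(yaw))]); H=(hl+hr)/2
print("hinge",H,"bracket along",[round(float((p-H)@u),1) for p in (bl,br,b2,b3)],"across",[round(float(np.cross(u,p-H)),1) for p in (bl,br,b2,b3)])
```

```text
tips [545.87296298 415.95981758] [576.64295603 353.66185608] 69.4825767977848 pins [367.03038554 313.80243756] [383.6986283  276.24010197] 41.094517536462966
yaw 25.78129972001558 len 206.44258782194683
hinge [375.36450692 295.02126977] bracket along [12.9, 11.4, -22.3, -22.7] across [22.2, -22.9, 19.9, -20.2]<stdin>:9: DeprecationWarning: Arrays of 2-dimensional vectors are deprecated. Use arrays of 3-dimensional vectors instead. (deprecated in NumPy 2.0)
```

Run:
```python
from h import *
O=[180,0,25]; p=[390.7,302.2]
move_pose(p+[70],O); move_straight(p+[-1],max_speed=100)
grasp(22); o=get_obs(); print(o["opening"],o["finger_force"],o["clock"],o["position"])
move_straight([*o["position"][:2],70],max_speed=60); hold(0.3)
o=get_obs(); print(o["opening"],o["finger_force"],o["clock"],o["wrist_force"],o["moment"])
np.save("w1.npy",np.r_[o["position"],o["ee_rot"]]); im=grab_frame("wrist"); cv2.imwrite("pics/w1.png",im)
s=grab_frame("side"); cv2.imwrite("pics/s1.png",s)
tp=proj("side",[[480,340,70]])[0].astype(int); print(tp)
y,x=max(tp[1]-75,0),max(tp[0]-100,0); c=s[y:y+150,x:x+200]
cv2.imwrite("pics/v1.png",np.hstack([cv2.resize(im,(400,300)),cv2.resize(c,(400,300))]))
```

```text
47.87661096649824 22.47797517426079 10.1833 [ 3.91295100e+02  3.02487773e+02 -6.26965948e-02]
48.120170521397526 22.757822719286196 11.8167 [-0.3201012   0.06584397 -1.70273269] [-0.03315192  0.07670274  0.01798315]
[238 335]
```

View pics/v1.png

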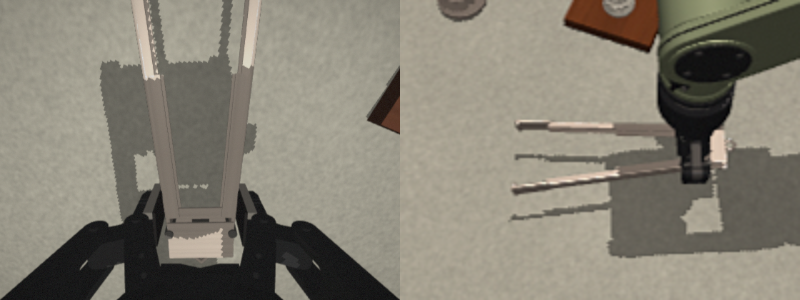

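The tongs are held open and roughly level at 48 mm opening, with both arms spread. Next I'll locate the tips by triangulating the top and side views.

Run:
```python
from h import *
a=np.load("w1.npy"); o=dict(position=a[:3],ee_rot=a[3:])
pins=[wplane((u,326),o,88)[:2] for u in (233.8,326.)]; print("pins",pins,np.linalg.norm(pins[0]-pins[1]))
t=grab_frame("top"); e=[(391+195*np.cos(np.radians(25))-35*s*np.sin(np.radians(25)),302+195*np.sin(np.radians(25))+35*s*np.cos(np.radians(25)),80) for s in (1,-1)]
print(e,proj("top",e),proj("side",e))
q=proj("top",e).mean(0).astype(int); c=t[q[1]-20:q[1]+55,q[0]-40:q[0]+60]; print("top crop origin",q-[40,20])
s=cv2.imread("pics/s1.png"); q=proj("side",e).mean(0).astype(int); d=s[q[1]-37:q[1]+38,q[0]-30:q[0]+70]; print("side crop origin",q-[30,37])
cv2.imwrite("pics/v2.png",np.hstack([cv2.resize(x,(400,300),interpolation=cv2.INTER_CUBIC) for x in(c,d)]))
```

```text
pins [array([364.64623907, 314.46375198]), array([383.2132525 , 274.62931681])] 43.949018341130646
[(np.float64(552.9383793112223), np.float64(416.1313335857192), 80), (np.float64(582.5216576330712), np.float64(352.6897884931536), 80)] [[101.4951508  214.19588526]
 [125.9433655  203.09354817]] [[191.98182937 352.44630049]
 [194.43626632 321.26755188]]
top crop origin [ 73 188]
side crop origin [163 299]
```

View pics/v2.png

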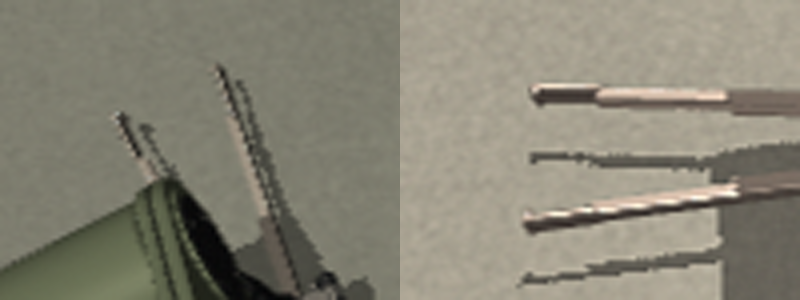

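The tips show at top-crop (118,114) and (218,66), and at side-crop (525,222) and (533,94). I'll triangulate from these.

Run:
```python
from h import *
def tri(a,b):
    o1,d1=ray("top",a); o2,d2=ray("side",b)
    s,_,_,_=np.linalg.lstsq(np.c_[d1,-d2],o2-o1,rcond=None); p,q=o1+s[0]*d1,o2+s[1]*d2; return (p+q)/2,np.linalg.norm(p-q)
L,R=tri((102.5,216.5),(194.2,354.5)),tri((127.5,204.5),(196.2,322.5)); print(L,R)
m=(L[0]+R[0])/2; o=get_obs(); d=m-o["position"]; y=np.radians(o["ee_rot"][2]); print("tip mid",m,"dist",np.hypot(*d[:2]),"yaw",np.degrees(np.arctan2(d[1],d[0])),"tool yaw",o["ee_rot"],"gap",np.linalg.norm(L[0]-R[0]),"pos",o["position"])
# ball: both views
for n,c in (("top",(376,295)),("side",(374,299))):
    im=grab_frame(n); h=cv2.cvtColor(im,cv2.COLOR_BGR2HSV); x,yv=int(c[0]/1.4),int(c[1]/1.4)
    mk=((h[...,1]<70)&(h[...,2]>95)).astype(np.uint8); k=np.zeros_like(mk); k[yv-13:yv+14,x-13:x+14]=1; mk&=k
    l=cv2.connectedComponents(mk)[1]; ys,xs=np.nonzero(l==l[yv,x]); cc=cv2.minEnclosingCircle(np.c_[xs,ys].astype(np.float32)); print(n,cc,onplane(n,cc[0],35))
h=cv2.cvtColor(grab_frame("top"),cv2.COLOR_BGR2HSV).astype(int); H,S,V=h[...,0],h[...,1],h[...,2]
print("carton",rect(blob((H>=9)&(H<25)&(S>110)&(V>115),426,292),45))
```

```text
(array([548.40020872, 416.03634988,  72.28130402]), np.float64(0.4716771227917635)) (array([580.26358138, 350.92746361,  71.83666018]), np.float64(0.33127537052539263))
tip mid [564.33189505 383.48190675  72.0589821 ] dist 191.08102340299786 yaw 25.081716310090023 tool yaw [1.79999573e+02 6.92193770e-03 2.50006712e+01] gap 72.48889084407206 pos [391.26902501 302.48066899  69.93924523]
top ((268.6176452636719, 210.23529052734375), 6.762568473815918) [567.70799146 -29.11647824  35.        ]
side ((267.2916564941406, 212.3229217529297), 6.837620735168457) [567.24420093 -30.83036733  35.        ]
carton ((573.3382568359375, -128.6292266845703), (122.98004150390625, 107.7165756225586), 3.7350594997406006)
```

Run:
```python
from h import *
a=np.radians(TY); u=np.array([np.cos(a),np.sin(a)]); n=np.array([-np.sin(a),np.cos(a)])
B=np.array([567.,-29.5]); p=B-169*u+2*n
x=get_obs()["position"]; move_straight([x[0],x[1],150],max_speed=150)
move_straight([*p,150],[180,0,TY],max_speed=130); move_straight([*p,85],max_speed=80); hold(0.4)
o=get_obs(); print(o["clock"],o["position"],o["ee_rot"],o["opening"])
t,s=grab_frame("top"),grab_frame("side"); cv2.imwrite("pics/t3.png",t); cv2.imwrite("pics/s3.png",s)
e=[[*(B),60]]; out=[]
for nm,im in(("top",t),("side",s)):
    q=proj(nm,e)[0].astype(int)-[50,37]; print(nm,"origin",q); out.append(cv2.resize(im[q[1]:q[1]+75,q[0]:q[0]+100],(400,300),interpolation=cv2.INTER_CUBIC))
cv2.imwrite("pics/v3.png",np.hstack(out))
```

```text
16.925 [398.37839501 -38.15316419  85.22794015] [ 1.79988207e+02 -2.81865409e-02  3.60162017e+00] 47.70605440850685
top origin [218 171]
side origin [217 170]
```

View pics/v3.png

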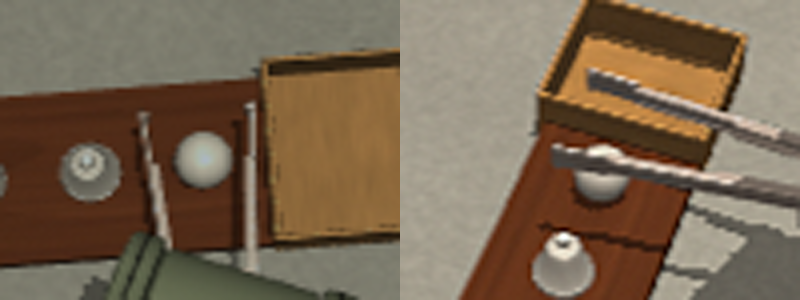

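The top crop has the ball at (203,160), between the tip ends at (144,114) and (250,104). The carton rim is just to the right at (265,65). In the side crop the tip ends are at (556,157) and (591,80).

Run:
```python
from h import *
def tri(a,b):
    o1,d1=ray("top",a); o2,d2=ray("side",b)
    s,_,_,_=np.linalg.lstsq(np.c_[d1,-d2],o2-o1,rcond=None); p,q=o1+s[0]*d1,o2+s[1]*d2; return (p+q)/2,np.linalg.norm(p-q)
T=lambda x,y:(x/4+218,y/4+171); S=lambda x,y:((x-400)/4+217,y/4+170)
L,R=tri(T(144,114),S(556,157)),tri(T(250,104),S(591,80)); print(L,R)
m=(L[0]+R[0])/2; o=get_obs(); d=m-o["position"]; print(m,d,np.hypot(*d[:2]),np.degrees(np.arctan2(d[1],d[0])))
a=np.radians(TY); u=np.array([np.cos(a),np.sin(a)]); n=np.array([-u[1],u[0]]); 
print("ball top",onplane("top",T(203,160),35),"half gap L,R rel ball",(L[0][:2]-[567,-29.5])@n,(R[0][:2]-[567,-29.5])@n,"rim",onplane("top",T(268,160),45))
```

```text
(array([585.62415618,   9.09235769,  86.55832149]), np.float64(2.5258984879368507)) (array([590.69941   , -62.02462578,  89.17052747]), np.float64(3.2465088635587143))
[588.16178309 -26.46613404  87.86442448] [189.89967049  11.67757365   2.77750333] 190.25837846876232 3.518880448074797
ball top [565.53128505 -29.46345599  35.        ] half gap L,R rel ball 37.346784044182094 -33.948544124364155 rim [562.94918264 -74.42184223  45.        ]
```

Run:
```python
from h import *
a=np.radians(TY); u=np.array([np.cos(a),np.sin(a)]); n=np.array([-u[1],u[0]])
B=np.array([566.6,-29.5]); p=B-168.5*u
q=p+2*n; move_straight([*q,85],max_speed=30)
print(move_straight([*q,34],max_speed=50,force_limit=5)); move_straight([*p,34],max_speed=20)
o=get_obs(); print(o["position"],o["opening"],o["wrist_force"])
grasp(90); hold(0.3); o=get_obs(); print(o["clock"],o["position"],o["opening"],o["finger_force"],o["wrist_force"],o["moment"])
t,s=grab_frame("top"),grab_frame("side"); out=[]
for nm,im in(("top",t),("side",s)):
    q=proj(nm,[[*B,40]])[0].astype(int)-[50,37]; out.append(cv2.resize(im[q[1]:q[1]+75,q[0]:q[0]+100],(400,300),interpolation=cv2.INTER_CUBIC))
cv2.imwrite("pics/v4.png",np.hstack(out))
```

```text
False
[398.73545048 -40.28376058  34.29224342] 48.03048487784073 [ 0.10338979 -0.36443527 -0.46307596]
19.2083 [398.59584793 -40.12024887  34.07157869] 41.75555134754577 96.01714410062414 [ 0.6294392   0.03565189 -0.63732216] [ 0.0169881  -0.09625577  0.04253209]
```

View pics/v4.png

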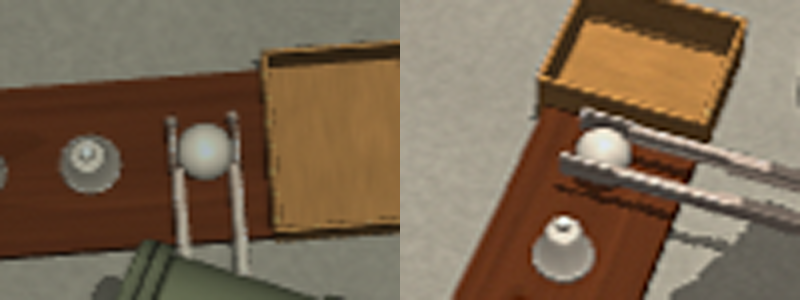

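The paddles are closed on both sides of the ball, with the ball at (205,150) in the crop. Now I'll lift gently.

Run:
```python
from h import *
x=get_obs()["position"]; O=[180,0,TY]
move_straight([x[0],x[1],70],O,max_speed=25); hold(0.2)
move_straight([x[0],x[1],118],max_speed=50); hold(0.4); o=get_obs(); print(o["clock"],o["position"],o["opening"],o["finger_force"],o["wrist_force"])
t,s=grab_frame("top"),grab_frame("side"); out=[]
for nm,im in(("top",t),("side",s)):
    q=proj(nm,[[566,-35,90]])[0].astype(int)-[50,37]; print(nm,q); out.append(cv2.resize(im[q[1]:q[1]+75,q[0]:q[0]+100],(400,300),interpolation=cv2.INTER_CUBIC))
cv2.imwrite("pics/v5.png",np.hstack(out))
```

```text
22.6083 [398.48512729 -40.10031074 117.86873153] 41.38123334875404 95.93030863674358 [ 0.05488405 -0.11763626 -1.43322967]
top [220 169]
side [218 162]
```

View pics/v5.png

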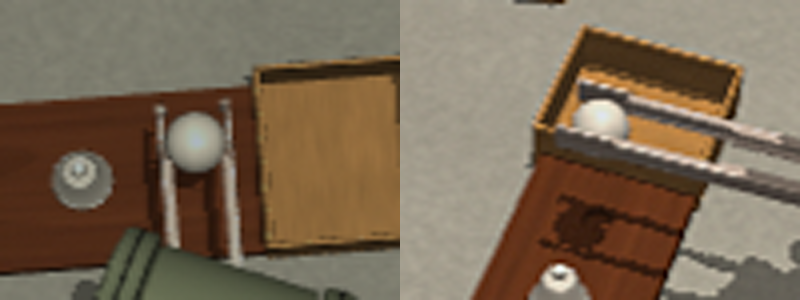

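The ball is lifted clear in the tongs and its shadow lies on the tray. Next I'll carry it over the carton.

Run:
```python
from h import *
def tri(a,b):
    o1,d1=ray("top",a); o2,d2=ray("side",b)
    s,_,_,_=np.linalg.lstsq(np.c_[d1,-d2],o2-o1,rcond=None); p,q=o1+s[0]*d1,o2+s[1]*d2; return (p+q)/2,np.linalg.norm(p-q)
print("ball before",tri((220+196/4,169+141/4),(218+200/4,162+121/4)))
x=get_obs()["position"]; move_straight([x[0]+6.5,x[1]-99,118],[180,0,TY],max_speed=50); hold(0.6); o=get_obs(); print(o["clock"],o["position"],o["opening"],o["wrist_force"])
t,s=grab_frame("top"),grab_frame("side"); out=[]
for nm,im in(("top",t),("side",s)):
    q=proj(nm,[[573,-128,90]])[0].astype(int)-[50,37]; print(nm,q); out.append(cv2.resize(im[q[1]:q[1]+75,q[0]:q[0]+100],(400,300),interpolation=cv2.INTER_CUBIC))
cv2.imwrite("pics/v6.png",np.hstack(out))
```

```text
ball before (array([566.01435393, -31.05866807, 122.67944115]), np.float64(1.0871992468710967))
25.4417 [ 405.02011014 -139.12041013  117.99473488] 41.35107753296773 [ 0.97035497 -0.82113132 -1.40982066]
top [255 166]
side [228 138]
```

View pics/v6.png

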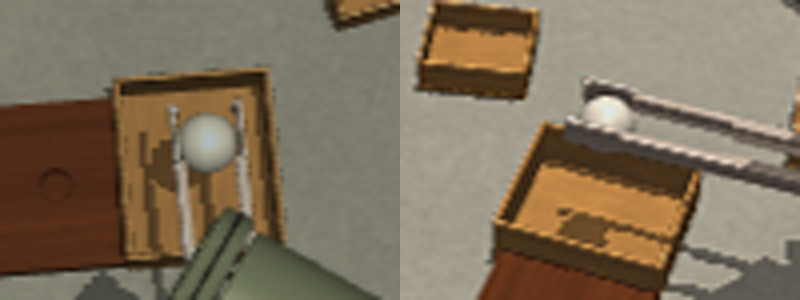

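The ball is at about (572,-130,122) in the tongs, over the middle of the carton, and the carton is still flush with the tray. I'm handing in.

```bash
python3 -c "
from plant import *
print(sign_off())"
```

```text
the job is handed in; nothing more can be done
None
```

I handed the job in at about 25 s on the robot's clock: the carton looked flush against the tray, and the ball was held still in the tongs about 122 mm above the counter over the middle of the carton. The hand-in returned no verdict.

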